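Stack and lock the coil winder's spindle

ROBOT

A 7-joint arm with a two-finger parallel gripper is mounted at the origin on the work surface. World frame = base frame: x ahead of the robot, y to its left, z up, the work surface at z = 0. Lengths are in m, angles in rad, forces in N, time in s.
With the tool pointing down it reaches from about 0.4 to 0.85 m from the base axis. Payload 4.5 kg.
Tool frame: the origin (TCP) lies at the very end of the fingers, on their centre line; the grasp point (between the pads) lies 19 mm behind it (grip_point_offset is the distance from the TCP to the grasp point, in m); z points along the fingers, y is the line along which they close (so a half turn about z gives the same grasp; the last joint's range is limited). The gripper opens to 88 mm and grips with 3 to 60 N. Pads are 18 mm wide; open, the fingers measure 123 mm over their backs; the gripper's body (75 mm by 187 mm) begins 45 mm behind the grasp point.
Start: joints at [0.034, 0.689, -0.195, 1.565, 0.157, 0.902, -0.215], TCP at [0.625, 0, 0.239] pointing down, gripper open.
Joint ranges: [-3.01, 3.01], [-0.46, 2.08], [-1.47, 1.51], [0.13, 2.56], [-1, 4.14], [0.04, 2.09], [-2.66, 2.66]. Speed limits (rad/s): [2.57, 2.57, 3.14, 3.14, 3.14, 3.14, 3.14].

INTERFACE

Orientations are given as a unit quaternion [x, y, z, w].
In Python, from plant import get_state, snapshot, camera_params, finish_job, grip_point_offset gives the robot as it stands.
- The arm moves only by the tool jog_arm, called after "Request:" by a JSON object that holds its "name" and its "arguments", one argument or row to a line. Schema: {"type":"object","properties":{"ticks":{"type":"object","properties":{"jaw":{"type":"array","items":{"type":"number"},"minItems":1,"maxItems":10},"dx":{"type":"array","items":{"type":"number"},"minItems":1,"maxItems":10},"dy":{"type":"array","items":{"type":"number"},"minItems":1,"maxItems":10},"dz":{"type":"array","items":{"type":"number"},"minItems":1,"maxItems":10},"rx":{"type":"array","items":{"type":"number"},"minItems":1,"maxItems":10},"ry":{"type":"array","items":{"type":"number"},"minItems":1,"maxItems":10},"rz":{"type":"array","items":{"type":"number"},"minItems":1,"maxItems":10}},"additionalProperties":false,"required":["jaw","dx","dy","dz","rx","ry","rz"]},"grip_n":{"type":"number"},"only":{"type":"string"},"quiet":{"type":"boolean"},"lines":{"type":"string"}},"required":["ticks"],"additionalProperties":false}. ticks is an object with one list for each field, all of the same length, 1 to 10, a row being the entries at one place: jaw (the opening from 0.0 (shut) to 1.0 (fully open)), dx, dy, dz (the shift in normalised numbers (1 is 0.8 m)), rx, ry, rz (a rotation vector in fractions of the full range, 1 being pi/2 rad); each row is the pose to reach, as a shift and turn from the pose commanded when the call began, along the tool's axes at that moment; what a row does not reach only later rows make up. A row lasts 1/10 s, in which the tool goes at most 0.05 m and 0.15 rad, less where a joint would pass 70% of its speed; a pose out of reach is approached as far as the arm can. The fingers move at their own pace and stop on an object; grip_n is the grip in N (left out, the last holds). Time passes only in rows, so rows that do not move let the fingers close. The tool returns the time, the measured TCP pose, the force, the opening and the grip force at its end. only (a regular expression) keeps the lines of the reply that match it, lines (a string "A,B") keeps lines A to B, and quiet returns only ok. A shift or turn number past 1, either way, is cut back to 1. Input that does not fit is refused with a message, and nothing moves.
- get_state(): the state, without advancing time (a new reading comes with each control period).
- snapshot(name): name is "scene" or "side" or "wrist"; returns (picture, depth): 400x640x3 uint8, red, green, blue; 400x640 float32, m along the optical axis (not along the pixel's ray), 0 where there is no reading.
- camera_params(name): a dict with "fx", "fy", "cx", "cy" (pixels), "rvec" (rotation vector, rad) and "tvec" (3), from world to camera coordinates, as OpenCV has them. Camera axes: x right, y down, z forward; pixel columns grow to the right and rows downward; lengths in m; the calibration is good to about 2 mm. A picture is of the moment at which its call begins: read the wrist's pose just before it. camera_params takes no time and is no camera call; for the wrist camera it gives the pose at the moment of the call.
- finish_job(): hands the job in; it is judged then, once.
The state is a dict: "clock": time; "q": joint angles; "qd": joint speeds; "joint_torque": joint torques, N m; "tool_pos": TCP position; "eef_rot": TCP orientation; "contact_force": force on the tool from outside, world axes, zero at the start; "moment": the same for the moment, N m; "opening": opening from 0.0 (shut) to 1.0 (fully open); "finger_force": force on a finger pad.
Only numpy, scipy, OpenCV 4.12 (cv2) and the standard library are available. Lean on these libraries where they do the work, as an engineer would, in place of code of your own. Each camera call takes 0.05 s, during which the arm holds its last target. There are 200 camera calls.

TASK

On the coil winder's upright spindle, first slide the spacer sleeve all the way down onto the sprung bearing, then lay the washer flat on the sleeve, then fit the slotted locking cap: let its slot pass over the spindle's tee head, press it down against the spring and turn it crosswise under the tee, so that it stays locked and level when you let go. Feel for the tee's direction and never load the winder with more than about 5 kg of push; leave the other things on the bench where they are.

Things in the scene. Friction and masses are not known exactly. Their poses are not given: they have to be found in the camera images.
- winder: coil winder: grey round housing 104 mm across, 40 mm high, fixed to the bench in varying places. Origin: centre of its underside, on the axis of its upright steel spindle; z up. The spindle is 25 mm in diameter up to 88 mm above the origin, then a 10 mm neck up to 101 mm, then a flat tee head from 101 to 109 mm
- spindle_top (a point): centre of the top of the tee head, 109 mm above the winder's origin; axes as the winder's. The tee is 23 mm long, 10 mm wide, 8 mm high. Its long direction is NOT measured: it lies anywhere from 0.4 to 2.8 rad anticlockwise (seen from above) of the winder's x axis and does not turn
- bearing_top (a point): centre of the top face of the thrust bearing round the foot of the spindle (steel ring 46 mm across); 60 mm above the winder's origin when unloaded. The bearing is sprung downward
- bearing (a joint): how far the bearing is pressed down (m): 0 up, 0.008 bottomed hard. Spring of about 1500 N/m with about 2 N preload: some 8 N at 0.004 and 14 N at 0.008
- sleeve: aluminium spacer sleeve: tube 40 mm outside, 29.5 mm bore, 24 mm tall, standing. Origin: centre of its underside
- washer: thick plain steel washer: 46 mm outside, 29.5 mm bore, 8 mm thick, lying flat. Origin: centre of its underside
- cap: square aluminium locking cap, 44 x 44 mm, 30 mm high, standing. Origin: centre of its underside, z up. Under its slotted web, a recess 35 (along x) x 31 mm, 6 mm deep, clears the spindle; above it two ribbed walls, 44 mm over their outsides (y = +-22 mm), are the faces to grip; the space between them is open
- cap_slot (a point): centre of the slot, on the web's top, 13 mm above the cap's underside. The web is 7 mm thick; through slot 35 mm long along the cap's x, 15 mm wide. In line with the tee it drops past it onto the washer. It clears the tee's underside with the bearing a little over 4 mm down; turned about a quarter turn either way and let go, the spring holds it there, the bearing about 4 mm down
- wire_spool: spool of copper wire, white flanges 54 mm across, 45 mm tall, standing; bystander; origin under its centre
- hex_nut: small round steel nut 19 mm across, 9 mm high; bystander; origin under its centre
- small_bearing: small steel ball bearing 22 mm across, bore 10 mm, 8 mm high, too small for the spindle; bystander; origin under its centre
- screwdriver: yellow-handled screwdriver lying on the bench, about 200 mm long along its x; bystander
Things that resemble listed ones, but are neither listed nor needed, are in the scene too. What is shaped like the cap but green or red is not meant.

How it is judged:
On the way, in this order (a step that is already met when the one before it is completed fails the run):
1. the sleeve stands on the bearing, round the spindle (horizontal distance between sleeve and bearing_top below 0.004 m and z of sleeve in the frame of bearing_top between -0.002 and 0.002 m and angle between sleeve's own z axis and vertical below 0.09 rad), for 0.2 s.
2. the washer lies on the sleeve, round the spindle (all of step 1 and horizontal distance between washer and bearing_top below 0.004 m and z of washer in the frame of bearing_top between 0.022 and 0.026 m and angle between washer's own z axis and vertical below 0.09 rad), for 0.2 s.
3. the cap lies on the washer and the spring is pressed down (all of step 2 and horizontal distance between cap and bearing_top below 0.008 m and z of cap in the frame of bearing_top between 0.03 and 0.034 m and angle between cap's own z axis and vertical below 0.09 rad and value of joint bearing above 0.0042 m), for 0.1 s.
At the end, for the whole second after the job is handed in: Sleeve on the bearing, washer on it, cap on that: each within 2 mm of its height above the bearing top, tilted under 0.09 rad, within 4 mm (cap 8 mm) of the spindle axis; the cap held under the tee with the bearing still pressed down 3 to 5.5 mm; all at rest (all of step 2 and horizontal distance between cap and bearing_top below 0.008 m and z of cap in the frame of bearing_top between 0.03 and 0.034 m and angle between cap's own z axis and vertical below 0.09 rad and value of joint bearing between 0.003 and 0.0055 m and linear speed of each of sleeve, washer, cap below 0.02 m/s); the robot touches nothing.
It fails at once if the winder (with spindle and bearing) is loaded with more than 50 N (contact force between winder and anything else above 50 N).
It fails at once if the wire spool is moved by more than 30 mm (distance of wire_spool from where it was at the start of the episode above 0.03 m).
It fails at once if the hex nut is moved by more than 30 mm (distance of hex_nut from where it was at the start of the episode above 0.03 m).
It fails at once if the small bearing is moved by more than 30 mm (distance of small_bearing from where it was at the start of the episode above 0.03 m).
It fails at once if the screwdriver is moved by more than 30 mm (distance of screwdriver from where it was at the start of the episode above 0.03 m).
It also fails if it takes over 72 s, if anything falls off the work surface, if the arm or the gripper's body presses on something with over 40 N, if the wrist force passes 120 N, or if a joint passes its speed limit or range.

## Working session

There is one attempt and no reset: what is moved stays moved. The work goes in short steps, Python scripts to look and compute and a tool call to move; the robot and the scene stay as the last step left them, time stands still between calls to the robot, and variables do not carry over. Pictures are saved under pics/ and viewed, at most 10 in all, crops included, and the job is handed in when it is done.

```bash
ls; mkdir -p pics
```

Run:
```python
from plant import *
import cv2,numpy as np
print(get_state()); print(grip_point_offset)
ims=[]
for n in ("scene","side"):
    p,d=snapshot(n); np.savez(f"pics/{n}0.npz",p=p,d=d); cv2.imwrite(f"pics/{n}0.png",p[:,:,::-1]); print(n,camera_params(n))
p,d=snapshot("wrist");c=camera_params("wrist");np.savez("pics/wrist0.npz",p=p,d=d,**c);cv2.imwrite("pics/wrist0.png",p[:,:,::-1]);print(c)
```

```text
pics
{'clock': 0.0, 'q': array([ 0.03379967,  0.68997465, -0.19454377,  1.56633779,  0.15729932,
        0.90248317, -0.21509465]), 'qd': array([-4.32820795e-04,  6.09886158e-04,  1.21818388e-03, -3.95070848e-04,
        8.41810081e-04, -1.47582943e-05,  3.19315941e-04]), 'joint_torque': array([ 3.38560185e-04, -5.27571630e+01, -1.26686912e+00, -1.53434461e+01,
       -5.26333472e-02,  6.56995355e-03,  1.65937727e-04]), 'tool_pos': array([ 6.24374273e-01, -3.19759541e-05,  2.37918273e-01]), 'eef_rot': array([ 7.07066935e-01,  7.07146046e-01, -6.77764600e-04, -5.99439484e-04]), 'contact_force': array([-0.27552623,  0.49918911, -0.63046116]), 'moment': array([ 0.01003524, -0.01388846,  0.00537157]), 'finger_force': 0.0, 'opening': 0.9977483810793969}
0.0187
scene {'fx': 514.8245529619234, 'fy': 514.8245529619234, 'cx': 314.94500854755665, 'cy': 197.21523392536585, 'rvec': array([ 0.60366282,  2.69936712, -1.08887107]), 'tvec': array([ 0.48096513, -0.09811003,  1.30832874])}
side {'fx': 398.2003274818034, 'fy': 398.2003274818034, 'cx': 320.9261202621939, 'cy': 204.98175954044973, 'rvec': array([ 2.07773889, -0.15644609,  0.11260681]), 'tvec': array([-0.52002872,  0.13505701,  0.96482577])}
{'fx': 342.1530799286099, 'fy': 342.1530799286099, 'cx': 322.1792511507329, 'cy': 204.30257333576645, 'rvec': array([-2.88333373e+00,  6.06446807e-05,  1.27002534e-03]), 'tvec': array([-0.62408115, -0.03560643,  0.38810321])}
```

View pics/scene0.png

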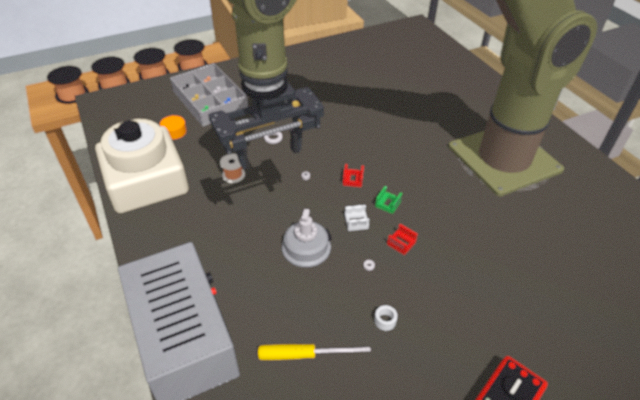

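View pics/side0.png

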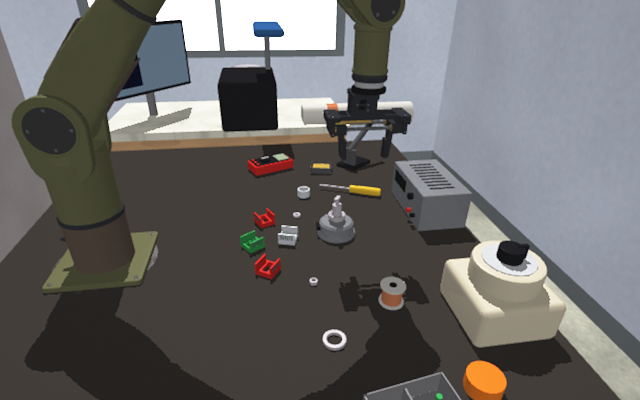

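Scene: the winder is at (306,240) with the spindle top near (306,212). The silver cap is at (357,217), the sleeve at (386,318), the washer at (274,137), the spool at (232,168), small rings at (306,175) and (369,265), and the screwdriver at (315,352). Cap look-alikes are red (353,176), green (389,200) and red (403,238); the silver one is the one I want. The washer could be confused with the small rings, and the sleeve with nothing else.
Side: cap (288,235), sleeve (303,192), washer (335,340), winder (337,230).

Create h.py:
```python
import numpy as np,cv2
from scipy.spatial.transform import Rotation as R
from plant import *
def ray(c,uv,z):
    Rm=R.from_rotvec(c["rvec"]).as_matrix(); o=-Rm.T@c["tvec"]
    uv=np.atleast_2d(np.float64(uv))
    d=np.c_[(uv[:,0]-c["cx"])/c["fx"],(uv[:,1]-c["cy"])/c["fy"],np.ones(len(uv))]@Rm
    return o+d*((z-o[2])/d[:,2])[:,None]
def cloud(c,d):
    v,u=np.mgrid[:d.shape[0],:d.shape[1]]
    P=np.dstack([(u-c["cx"])/c["fx"]*d,(v-c["cy"])/c["fy"]*d,d])-c["tvec"]
    return P@R.from_rotvec(c["rvec"]).as_matrix()
def proj(c,P):
    return cv2.projectPoints(np.float64(np.atleast_2d(P)),c["rvec"],c["tvec"],np.array([[c["fx"],0,c["cx"]],[0,c["fy"],c["cy"]],[0,0,1.]]),None)[0][:,0]
def shot(n,name=None):
    c=camera_params(n); p,d=snapshot(n)
    if name: cv2.imwrite(f"pics/{name}.png",p[:,:,::-1])
    return c,p,d
def totool(v,q=None):  # world vector -> tool axes
    return R.from_quat(get_state()["eef_rot"] if q is None else q).inv().apply(v)
```

Run:
```python
from h import *
for n,L in (("scene",dict(spindle=(306,212,.109),cap=(357,217,.015),sleeve=(386,312,.024),washer=(274,137,.008),r1=(306,175,.005),r2=(369,265,.005),spool=(232,160,.045),red1=(353,176,.015),green=(389,200,.015),red2=(403,238,.015),sd=(315,352,.01))),("side",dict(spindle=(337,199,.109),cap=(288,235,.015),sleeve=(303,188,.024),washer=(335,340,.008)))):
    z=np.load(f"pics/{n}0.npz"); c=camera_params(n); C=cloud(c,z["d"])
    for k,(u,v,h) in L.items(): print(n,k,ray(c,(u,v),h)[0].round(3),C[v,u].round(3))
z=np.load("pics/wrist0.npz");
for k in((0.62,0,0.02),(0.5,0,0.02),(.62,.15,.02)): print(k,proj(z,k))
```

```text
scene spindle [0.573 0.044 0.109] [0.573 0.043 0.107]
scene cap [0.442 0.028 0.015] [0.438 0.022 0.007]
scene sleeve [0.511 0.269 0.024] [0.505 0.261 0.008]
scene washer [ 0.501 -0.317  0.008] [ 0.498 -0.324  0.002]
scene r1 [ 0.484 -0.153  0.005] [ 0.485 -0.151  0.007]
scene r2 [0.478 0.148 0.005] [0.477 0.146 0.001]
scene spool [ 0.64  -0.237  0.045] [ 0.64  -0.234  0.048]
scene red1 [ 0.387 -0.093  0.015] [ 0.38  -0.105  0.002]
scene green [0.35  0.013 0.015] [ 0.34  -0.    -0.002]
scene red2 [0.381 0.123 0.015] [0.38  0.121 0.012]
scene sd [0.664 0.279 0.01 ] [0.665 0.281 0.014]
side spindle [0.573 0.038 0.109] [0.574 0.04  0.108]
side cap [0.444 0.03  0.015] [0.442 0.009 0.029]
side sleeve [0.513 0.279 0.024] [0.515 0.29  0.018]
side washer [ 0.501 -0.328  0.008] [ 0.502 -0.322  0.001]
(0.62, 0, 0.02) [[318.37085919 176.00456682]]
(0.5, 0, 0.02) [[206.900483   176.00467473]]
(0.62, 0.15, 0.02) [[317.90469671  22.31419368]]
```

View pics/wrist0.png

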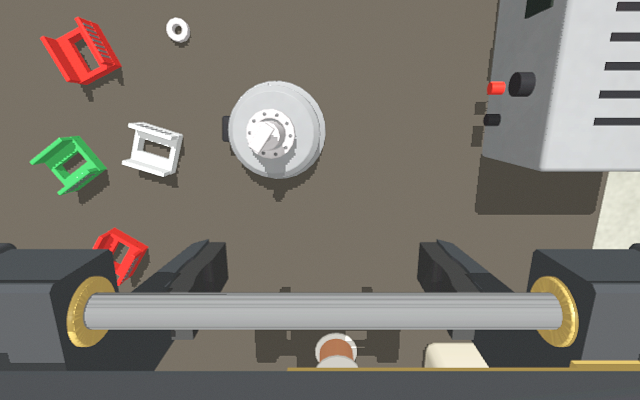

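The wrist picture shows the silver cap at (155,150), the tee at (262,137) on the winder (276,130), and the red and green decoys at (82,55), (68,165) and (120,255). Next is one close crop of cap and tee, with the measurements.

Run:
```python
from h import *
z=np.load("pics/wrist0.npz"); C=cloud(z,z["d"]); p=z["p"]
cv2.imwrite("pics/crop.png",cv2.resize(p[70:210,100:340,::-1],None,fx=3.3,fy=3.3,interpolation=cv2.INTER_CUBIC))
near=lambda x,y,r:(np.hypot(C[...,0]-x,C[...,1]-y)<r)
def rep(n,m):
    P=C[m]; 
    if len(P)<5: print(n,len(P));return
    q=cv2.minAreaRect(np.float32(P[:,:2]*1000)); print(n,len(P),"med",np.median(P,0).round(4),"rect",np.round(q[0],1),np.round(q[1],1),round(q[2],1))
Z=C[...,2]
rep("tee",near(.573,.042,.03)&(Z>.104)&(Z<.115))
rep("shoulder",near(.573,.042,.03)&(Z>.084)&(Z<.094))
rep("bearing",near(.573,.042,.06)&(Z>.055)&(Z<.065))
rep("house",near(.573,.042,.08)&(Z>.036)&(Z<.044))
rep("cap",near(.443,.029,.04)&(Z>.005)&(Z<.04)&(p.min(2)>110))
rep("captop",near(.443,.029,.04)&(Z>.026)&(Z<.035))
rep("capweb",near(.443,.029,.04)&(Z>.010)&(Z<.016))
for n in("scene","side"):
    z=np.load(f"pics/{n}0.npz"); c=camera_params(n); C=cloud(c,z["d"]);Z=C[...,2]
    rep(n+" sleeve",near(.511,.272,.035)&(Z>.018)&(Z<.03)); rep(n+" washer",near(.501,-.32,.04)&(Z>.004)&(Z<.012)&(z["p"].min(2)>120))
    rep(n+" tee",near(.573,.042,.03)&(Z>.104)&(Z<.115))
```

```text
tee 387 med [0.5759 0.0469 0.1087] rect [575.5  46.6] [23.1 10.3] 55.4
shoulder 331 med [0.5802 0.0465 0.0878] rect [576.3  47.5] [22.2 24.1] 45.5
bearing 1003 med [0.581  0.0511 0.0597] rect [576.   46.7] [44.6 45.4] 22.7
house 4285 med [0.5799 0.0503 0.0396] rect [575.8  46.6] [87.9 87.8] 36.1
cap 1741 med [0.4445 0.0244 0.0134] rect [443.1  28.5] [45.7 45.3] 72.4
captop 445 med [0.4441 0.0398 0.0294] rect [443.7  28.3] [45.5 43.7] 73.1
capweb 915 med [0.4434 0.0239 0.0128] rect [443.4  28.9] [43.9 45.3] 71.2
scene sleeve 191 med [0.5158 0.2745 0.0234] rect [515.3 273.8] [39.4 38.1] 39.8
scene washer 81 med [ 0.5036 -0.3125  0.0074] rect [ 502.5 -318.5] [45.  35.2] 12.8
scene tee 54 med [0.5777 0.0495 0.1085] rect [577.7  47.8] [22.4 10.3] 55.4
side sleeve 70 med [0.5113 0.271  0.0226] rect [512.7 273.1] [39.3 36.4] 67.5
side washer 245 med [ 0.4993 -0.3263  0.0083] rect [ 499.4 -323.3] [43.8 45.1] 2.2
side tee 26 med [0.5736 0.0444 0.1099] rect [574.   46.6] [25.3  8.3] 55.0
```

View pics/crop.png

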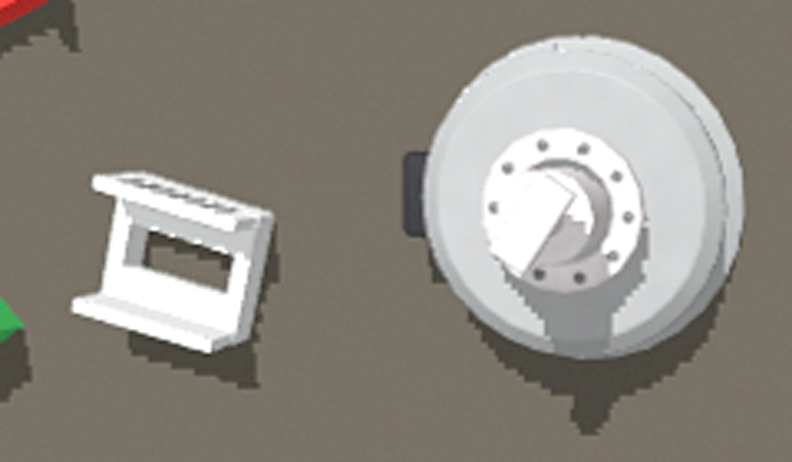

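The crop confirms the silver cap: two ribbed walls and a slot at about -17.6° in world. The tee lies at about 55.4° and the spindle axis at (0.5758, 0.0467), and all sizes match the description. Moving over the sleeve.

The rows are not in the units I measure in: shifts go in shares of 0.8 m and turns go in shares of pi/2 rad. I convert before sending: 0.273 m / 0.8 = 0.3413, -0.11 m / 0.8 = -0.1375.

Request:
{"name": "jog_arm", "arguments": {
  "ticks": {"jaw":[1, 1, 1, 1, 1, 1, 1, 1, 1], "dx":[0.0563, 0.1125, 0.1688, 0.225, 0.2813, 0.325, 0.3413, 0.3413, 0.3413], "dy":[-0.0225, -0.045, -0.0675, -0.09, -0.1125, -0.13, -0.1375, -0.1375, -0.1375], "dz":[0, 0, 0, 0, 0, 0, 0, 0, 0], "rx":[0, 0, 0, 0, 0, 0, 0, 0, 0], "ry":[0, 0, 0, 0, 0, 0, 0, 0, 0], "rz":[0, 0, 0, 0, 0, 0, 0, 0, 0]}
}}

```text
clock: 1.05
tool_pos: [0.5159, 0.2707, 0.2385]
eef_rot: [0.708, 0.706, -0.001, 0.001]
contact_force: [1.3, -0.4, 0.6]
opening: 0.998
finger_force: 0.0
```

Add to h.py:
```python
def find(C,p,x,y,r,lo,hi,t=0,n=""):
    m=(np.hypot(C[...,0]-x,C[...,1]-y)<r)&(C[...,2]>lo)&(C[...,2]<hi)&(p.min(2)>=t); P=C[m]
    q=cv2.minAreaRect(np.float32(P[:,:2]*1000)); e=cv2.minEnclosingCircle(np.float32(P[:,:2]*1000))
    print(n,len(P),"med",np.median(P,0).round(4),"rect",np.round(q[0],1),np.round(q[1],1),round(q[2],1),"circ",np.round(e[0],1),round(e[1],1))
```

Run:
```python
from h import *
s=get_state();print(s["tool_pos"].round(4),s["eef_rot"].round(4),s["contact_force"].round(2))
c,p,d=shot("wrist","w_sleeve");C=cloud(c,d)
find(C,p,.513,.273,.04,.019,.03,100,"sleeve")
```

```text
[0.5159 0.2707 0.2385] [ 7.078e-01  7.064e-01 -6.000e-04  9.000e-04] [ 1.34 -0.38  0.64]
sleeve 512 med [0.5135 0.273  0.0235] rect [513.5 273. ] [39.  38.6] 46.8 circ [513.6 272.7] 19.9
```

In the tool's units: 0.233 m / 0.8 = 0.2913, 0.05 m / 0.8 = 0.0625.

Request:
{"name": "jog_arm", "arguments": {
  "ticks": {"jaw":[1, 1, 1, 1, 1, 1, 1, 0.4, 0.4, 0.4], "dx":[0, 0, 0, 0, 0, 0, 0, 0, 0, 0], "dy":[-0.0013, -0.0013, -0.0013, -0.0013, -0.0013, -0.0013, -0.0013, -0.0013, -0.0013, -0.0013], "dz":[0.0625, 0.125, 0.1875, 0.2375, 0.275, 0.2913, 0.2913, 0.2913, 0.2913, 0.2913], "rx":[0, 0, 0, 0, 0, 0, 0, 0, 0, 0], "ry":[0, 0, 0, 0, 0, 0, 0, 0, 0, 0], "rz":[0, 0, 0, 0, 0, 0, 0, 0, 0, 0]},
  "grip_n": 20
}}

```text
clock: 2.1
tool_pos: [0.5151, 0.2735, 0.0073]
eef_rot: [0.707, 0.707, 0.001, 0.0]
contact_force: [-0.3, -0.7, 0.8]
opening: 0.751
finger_force: 0.0
```

Request:
{"name": "jog_arm", "arguments": {
  "ticks": {"jaw":[0.4, 0.4, 0.4, 0.4], "dx":[0, 0, 0, 0], "dy":[0, 0, 0, 0], "dz":[0, 0, 0, 0], "rx":[0, 0, 0, 0], "ry":[0, 0, 0, 0], "rz":[0, 0, 0, 0]}
}}

```text
clock: 2.5
tool_pos: [0.514, 0.2731, 0.006]
eef_rot: [0.707, 0.707, 0.0, 0.0]
contact_force: [-0.6, 0.7, 2.3]
opening: 0.451
finger_force: 20.0
```

```bash
python3 -c "
from plant import *;print(get_state()['tool_pos'])"
```

```text
[0.51403236 0.27310992 0.00595186]
```

In the tool's units: -0.226 m / 0.8 = -0.2825, 0.062 m / 0.8 = 0.0775.

Request:
{"name": "jog_arm", "arguments": {
  "ticks": {"jaw":[0.4, 0.4, 0.4, 0.4, 0.4, 0.4, 0.4, 0.4, 0.4, 0.4], "dx":[0, 0, 0, -0.0563, -0.1125, -0.1688, -0.225, -0.2625, -0.2825, -0.2825], "dy":[0, 0, 0, 0.015, 0.0313, 0.0463, 0.0625, 0.0725, 0.0775, 0.0775], "dz":[-0.05, -0.1125, -0.175, -0.2, -0.2, -0.2, -0.2, -0.2, -0.2, -0.2], "rx":[0, 0, 0, 0, 0, 0, 0, 0, 0, 0], "ry":[0, 0, 0, 0, 0, 0, 0, 0, 0, 0], "rz":[0, 0, 0, 0, 0, 0, 0, 0, 0, 0]}
}}

```text
clock: 3.5
tool_pos: [0.5763, 0.0429, 0.1654]
eef_rot: [0.709, 0.705, -0.001, 0.001]
contact_force: [0.4, 0.2, -0.4]
opening: 0.441
finger_force: 20.0
```

Request:
{"name": "jog_arm", "arguments": {
  "ticks": {"jaw":[0.4, 0.4], "dx":[0, 0], "dy":[0, 0], "dz":[0, 0], "rx":[0, 0], "ry":[0, 0], "rz":[0, 0]}
}}

```text
clock: 3.7
tool_pos: [0.5755, 0.0494, 0.1657]
eef_rot: [0.706, 0.708, 0.0, -0.001]
contact_force: [-0.4, 0.5, -2.0]
opening: 0.443
finger_force: 20.0
```

Run:
```python
from h import *
s=get_state();print(s["tool_pos"].round(4),s["eef_rot"].round(4),s["contact_force"].round(2))
c,p,d=shot("wrist","w_s2");C=cloud(c,d)
find(C,p,.576,.0467,.03,.18,.195,80,"sleeve held")
c,p,d=shot("scene","s_s2");C=cloud(c,d);cv2.imwrite("pics/s_s2.png",cv2.resize(p[100:300,200:460,::-1],None,fx=3,fy=3))
find(C,p,.576,.0467,.03,.102,.115,80,"tee")
```

```text
[0.5755 0.0494 0.1657] [ 7.061e-01  7.082e-01  4.000e-04 -7.000e-04] [-0.4   0.55 -1.95]
sleeve held 2215 med [0.5748 0.0594 0.1832] rect [578.6  55.1] [48.5 28.5] 0.6 circ [579.4  50. ] 25.2
tee 56 med [0.5782 0.0496 0.1087] rect [577.3  48. ] [22.7 10.3] 58.3 circ [578.8  47.2] 11.6
```

View pics/w_s2.png

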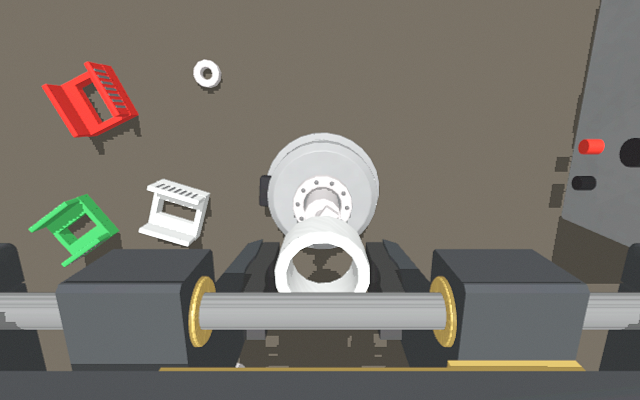

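The wrist picture shows the sleeve held at (322,270), upright, with the spindle behind it at (322,205). The arm was still swinging, so I'll let it settle and measure again.

Request:
{"name": "jog_arm", "arguments": {
  "ticks": {"jaw":[0.4, 0.4, 0.4, 0.4, 0.4], "dx":[0, 0, 0, 0, 0], "dy":[0, 0, 0, 0, 0], "dz":[0, 0, 0, 0, 0], "rx":[0, 0, 0, 0, 0], "ry":[0, 0, 0, 0, 0], "rz":[0, 0, 0, 0, 0]}
}}

```text
clock: 4.3
tool_pos: [0.576, 0.047, 0.1658]
eef_rot: [0.707, 0.707, 0.0, 0.0]
contact_force: [-0.2, -0.1, -1.3]
opening: 0.441
finger_force: 20.0
```

Run:
```python
from h import *
s=get_state();print(s["tool_pos"].round(4),s["eef_rot"].round(4),s["contact_force"].round(2))
c,p,d=shot("wrist");C=cloud(c,d)
for z in (.182,.184,.186):
    m=(abs(C[...,2]-z)<.001)&(abs(C[...,0]-.576)<.021)&(abs(C[...,1]-.047)<.03)
    P=C[m]; print(z,len(P),P.min(0).round(4),P.max(0).round(4))
find(C,p,.576,.0467,.03,.085,.092,80,"shoulder");find(C,p,.576,.0467,.03,.056,.063,80,"bearing")
```

```text
[0.576  0.047  0.1658] [0.7071 0.7071 0.     0.    ] [-0.15 -0.05 -1.27]
0.182 776 [0.5553 0.0389 0.181 ] [0.597  0.0668 0.183 ]
0.184 1441 [0.5551 0.0399 0.183 ] [0.5969 0.0667 0.185 ]
0.186 138 [0.5554 0.0411 0.185 ] [0.5968 0.0646 0.187 ]
shoulder 418 med [0.5716 0.0527 0.0877] rect [575.4  50.9] [16.3 24. ] 89.6 circ [575.1  47. ] 12.3
bearing 1249 med [0.5757 0.0558 0.0597] rect [575.1  50.6] [45.2 37.7] 1.9 circ [575.2  46.9] 22.9
```

In the tool's units: 0.085 m / 0.8 = 0.1063, 0.02 m / 0.8 = 0.025.

Request:
{"name": "jog_arm", "arguments": {
  "ticks": {"jaw":[0.4, 0.4, 0.4, 0.4, 0.4, 0.4, 0.4, 0.4, 0.4, 0.4], "dx":[0, 0, 0, 0, 0, 0, 0, 0, 0, 0], "dy":[0, 0, 0, 0, 0, 0, 0, 0, 0, 0], "dz":[0.025, 0.0438, 0.0563, 0.0688, 0.0813, 0.0913, 0.1, 0.1063, 0.1063, 0.1063], "rx":[0, 0, 0, 0, 0, 0, 0, 0, 0, 0], "ry":[0, 0, 0, 0, 0, 0, 0, 0, 0, 0], "rz":[0, 0, 0, 0, 0, 0, 0, 0, 0, 0]}
}}

```text
clock: 5.35
tool_pos: [0.5762, 0.0471, 0.0809]
eef_rot: [0.707, 0.707, 0.0, 0.0]
contact_force: [0.1, 0.1, -1.0]
opening: 0.449
finger_force: 20.0
```

Request:
{"name": "jog_arm", "arguments": {
  "ticks": {"jaw":[0.4, 0.4, 0.4, 0.4, 0.4, 0.4], "dx":[0, 0, 0, 0, 0, 0], "dy":[0, 0, 0, 0, 0, 0], "dz":[0.0063, 0.0125, 0.0163, 0.0188, 0.0188, 0.0188], "rx":[0, 0, 0, 0, 0, 0], "ry":[0, 0, 0, 0, 0, 0], "rz":[0, 0, 0, 0, 0, 0]}
}}

```text
clock: 5.95
tool_pos: [0.5758, 0.047, 0.0658]
eef_rot: [0.707, 0.707, -0.0, -0.0]
contact_force: [-0.9, -0.4, 2.4]
opening: 0.445
finger_force: 20.0
```

In the tool's units: -0.15 m / 0.8 = -0.1875, -0.12 m / 0.8 = -0.15.

Request:
{"name": "jog_arm", "arguments": {
  "ticks": {"jaw":[0.7, 0.7, 0.7, 1, 1, 1, 1, 1, 1, 1], "dx":[0, 0, 0, 0, 0, 0, 0, 0, 0, 0], "dy":[0, 0, 0, 0, 0, 0, 0, 0, 0, 0], "dz":[0, 0, 0, -0.0375, -0.1, -0.15, -0.1875, -0.1875, -0.1875, -0.1875], "rx":[0, 0, 0, 0, 0, 0, 0, 0, 0, 0], "ry":[0, 0, 0, 0, 0, 0, 0, 0, 0, 0], "rz":[0, 0, 0, 0, 0, 0, 0, 0, 0, 0]}
}}

```text
clock: 6.95
tool_pos: [0.575, 0.0468, 0.2144]
eef_rot: [0.707, 0.707, -0.001, -0.001]
contact_force: [-0.8, 0.4, 0.5]
opening: 0.999
finger_force: 0.0
```

Run:
```python
from h import *
s=get_state();print(s["tool_pos"].round(4),s["eef_rot"].round(4),s["contact_force"].round(2))
c,p,d=shot("wrist","w_s3");C=cloud(c,d)
find(C,p,.576,.0467,.03,.080,.093,80,"sleeve top")
c,p,d=shot("scene");C=cloud(c,d);find(C,p,.576,.0467,.03,.080,.093,80,"sleeve top")
```

```text
[0.575  0.0468 0.2144] [ 7.071e-01  7.071e-01 -1.100e-03 -7.000e-04] [-0.78  0.41  0.47]
sleeve top 1118 med [0.576  0.0507 0.084 ] rect [575.6  47.1] [39.1 38.4] 0.8 circ [575.8  46.9] 19.9
sleeve top 199 med [0.5811 0.0533 0.0851] rect [578.4  49.6] [39.4 36.7] 64.7 circ [578.1  48.4] 21.2
```

In the tool's units: -0.369 m / 0.8 = -0.4613, -0.075 m / 0.8 = -0.0938.

Request:
{"name": "jog_arm", "arguments": {
  "ticks": {"jaw":[1, 1, 1, 1, 1, 1, 1, 1, 1, 1], "dx":[-0.0563, -0.1125, -0.1688, -0.225, -0.2813, -0.3375, -0.3875, -0.4313, -0.4525, -0.4613], "dy":[-0.0125, -0.025, -0.0375, -0.05, -0.0625, -0.075, -0.0838, -0.09, -0.0938, -0.0938], "dz":[0, 0, 0, 0, 0, 0, 0, 0, 0, 0], "rx":[0, 0, 0, 0, 0, 0, 0, 0, 0, 0], "ry":[0, 0, 0, 0, 0, 0, 0, 0, 0, 0], "rz":[0, 0, 0, 0, 0, 0, 0, 0, 0, 0]}
}}

```text
clock: 8.05
tool_pos: [0.4999, -0.3234, 0.2147]
eef_rot: [0.708, 0.706, -0.0, -0.001]
contact_force: [-0.4, -1.2, 0.5]
opening: 1.003
finger_force: 0.0
```

Request:
{"name": "jog_arm", "arguments": {
  "ticks": {"jaw":[1, 1, 1, 1, 1], "dx":[0, 0, 0, 0, 0], "dy":[0, 0, 0, 0, 0], "dz":[0, 0, 0, 0, 0], "rx":[0, 0, 0, 0, 0], "ry":[0, 0, 0, 0, 0], "rz":[0, 0, 0, 0, 0]}
}}

```text
clock: 8.55
tool_pos: [0.5014, -0.3211, 0.2159]
eef_rot: [0.707, 0.708, 0.0, 0.0]
contact_force: [0.1, 0.6, 0.9]
opening: 0.996
finger_force: 0.0
```

Run:
```python
from h import *
s=get_state();print(s["tool_pos"].round(4),s["eef_rot"].round(4),s["contact_force"].round(2))
c,p,d=shot("wrist","w_w");C=cloud(c,d)
find(C,p,.501,-.322,.045,.005,.012,100,"washer")
```

```text
[ 0.5014 -0.3211  0.2159] [7.066e-01 7.076e-01 1.000e-04 0.000e+00] [0.11 0.62 0.92]
washer 844 med [ 0.5001 -0.3236  0.0077] rect [ 500.  -324.6] [44.4 44.2] 1.2 circ [ 500.4 -324.7] 22.8
```

In the tool's units: 0.2135 m / 0.8 = 0.2669, -0.0026 m / 0.8 = -0.0033.

Request:
{"name": "jog_arm", "arguments": {
  "ticks": {"jaw":[1, 1, 1, 1, 1, 1, 1, 1, 1, 1], "dx":[-0.0033, -0.0033, -0.0033, -0.0033, -0.0033, -0.0033, -0.0033, -0.0033, -0.0033, -0.0033], "dy":[-0.0013, -0.0013, -0.0013, -0.0013, -0.0013, -0.0013, -0.0013, -0.0013, -0.0013, -0.0013], "dz":[0.0625, 0.125, 0.1875, 0.225, 0.25, 0.26, 0.265, 0.2669, 0.2669, 0.2669], "rx":[0, 0, 0, 0, 0, 0, 0, 0, 0, 0], "ry":[0, 0, 0, 0, 0, 0, 0, 0, 0, 0], "rz":[0, 0, 0, 0, 0, 0, 0, 0, 0, 0]},
  "grip_n": 25
}}

```text
clock: 9.6
tool_pos: [0.5007, -0.325, 0.0033]
eef_rot: [0.707, 0.707, 0.0, 0.001]
contact_force: [-1.0, 0.0, -0.7]
opening: 0.998
finger_force: 0.0
```

Request:
{"name": "jog_arm", "arguments": {
  "ticks": {"jaw":[0.45, 0.45, 0.45, 0.45, 0.45, 0.45], "dx":[0, 0, 0, 0, 0, 0], "dy":[0, 0, 0, 0, 0, 0], "dz":[0, 0, 0, 0, 0, 0], "rx":[0, 0, 0, 0, 0, 0], "ry":[0, 0, 0, 0, 0, 0], "rz":[0, 0, 0, 0, 0, 0]}
}}

```text
clock: 10.2
tool_pos: [0.5, -0.3246, 0.0022]
eef_rot: [0.707, 0.707, 0.0, 0.0]
contact_force: [-0.3, 0.1, 0.2]
opening: 0.506
finger_force: 25.0
```

```bash
python3 -c "
from plant import *;print(get_state()['tool_pos'])"
```

```text
[ 0.50004945 -0.32457868  0.00221435]
```

In the tool's units: 0.3 m / 0.8 = 0.375, 0.165 m / 0.8 = 0.2063.

Request:
{"name": "jog_arm", "arguments": {
  "ticks": {"jaw":[0.45, 0.45, 0.45, 0.45, 0.45, 0.45, 0.45, 0.45, 0.45, 0.45], "dx":[0, 0, 0, 0.0375, 0.0938, 0.15, 0.2063, 0.2625, 0.3188, 0.375], "dy":[0, 0, 0, 0.0075, 0.0188, 0.03, 0.0413, 0.0525, 0.0638, 0.075], "dz":[-0.0375, -0.1, -0.1625, -0.2, -0.2038, -0.2038, -0.2038, -0.2038, -0.2038, -0.2038], "rx":[0, 0, 0, 0, 0, 0, 0, 0, 0, 0], "ry":[0, 0, 0, 0, 0, 0, 0, 0, 0, 0], "rz":[0, 0, 0, 0, 0, 0, 0, 0, 0, 0]}
}}

```text
clock: 11.2
tool_pos: [0.56, -0.0228, 0.1652]
eef_rot: [0.707, 0.707, -0.0, 0.0]
contact_force: [1.0, 0.5, 0.4]
opening: 0.506
finger_force: 25.0
```

Request:
{"name": "jog_arm", "arguments": {
  "ticks": {"jaw":[0.45, 0.45, 0.45, 0.45, 0.45, 0.45, 0.45, 0.45], "dx":[0.0438, 0.075, 0.0893, 0.0893, 0.0893, 0.0893, 0.0893, 0.0893], "dy":[0.01, 0.0163, 0.0196, 0.0196, 0.0196, 0.0196, 0.0196, 0.0196], "dz":[0, 0, 0, 0, 0, 0, 0, 0], "rx":[0, 0, 0, 0, 0, 0, 0, 0], "ry":[0, 0, 0, 0, 0, 0, 0, 0], "rz":[0, 0, 0, 0, 0, 0, 0, 0]}
}}

```text
clock: 12.0
tool_pos: [0.5757, 0.0455, 0.1652]
eef_rot: [0.708, 0.706, -0.0, 0.0]
contact_force: [-0.2, 0.2, 0.2]
opening: 0.504
finger_force: 25.0
```

Run:
```python
from h import *
s=get_state();print(s["tool_pos"].round(4),s["eef_rot"].round(4),s["contact_force"].round(2))
c,p,d=shot("wrist","w_w2");C=cloud(c,d)
m=(abs(C[...,2]-.171)<.006)&(abs(C[...,0]-.576)<.020)&(abs(C[...,1]-.047)<.03)&(p.min(2)>100)
P=C[m];print(len(P),np.percentile(P,[0,1,50,99,100],axis=0).round(4)); 
A=np.c_[P[:,:2],np.ones(len(P))];print("plane",np.linalg.lstsq(A,P[:,2],rcond=None)[0][:2])
find(C,p,.576,.0467,.022,.080,.092,80,"sleeve")
```

```text
[0.5757 0.0455 0.1652] [ 7.078e-01  7.065e-01 -2.000e-04  1.000e-04] [-0.22  0.19  0.17]
3745 [[0.556  0.03   0.165 ]
 [0.5564 0.031  0.1653]
 [0.5766 0.0542 0.1705]
 [0.5956 0.0681 0.1721]
 [0.596  0.0687 0.1727]]
plane [0.00141133 0.01431387]
sleeve 1203 med [0.574  0.0551 0.0839] rect [576.2  48.7] [35.7 38.1] 53.6 circ [575.7  46.8] 19.9
```

View pics/w_w2.png

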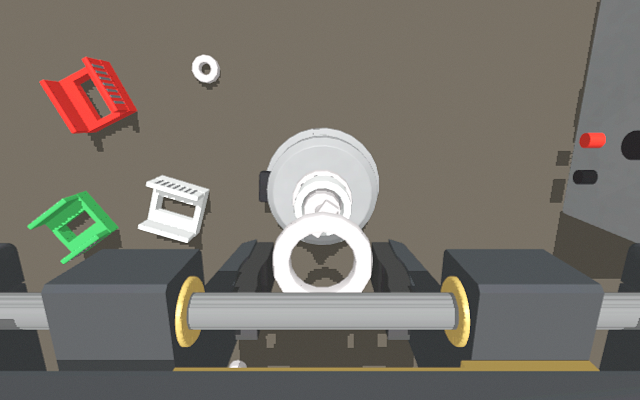

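The wrist picture shows the washer held flat at (322,258), centred on the fingers, with the sleeve standing on the bearing at (322,200).

In the tool's units: 0.07 m / 0.8 = 0.0875, 0.068 m / 0.8 = 0.085.

Request:
{"name": "jog_arm", "arguments": {
  "ticks": {"jaw":[0.45, 0.45, 0.45, 0.45, 0.45, 0.45, 0.45, 0.45, 0.45, 0.45], "dx":[0, 0, 0, 0, 0, 0, 0, 0, 0, 0], "dy":[0, 0, 0, 0, 0, 0, 0, 0, 0, 0], "dz":[0.0188, 0.0375, 0.05, 0.0625, 0.0725, 0.0813, 0.085, 0.0875, 0.0875, 0.0875], "rx":[0, 0, 0, 0, 0, 0, 0, 0, 0, 0], "ry":[0, 0, 0, 0, 0, 0, 0, 0, 0, 0], "rz":[0, 0, 0, 0, 0, 0, 0, 0, 0, 0]}
}}

```text
clock: 13.05
tool_pos: [0.576, 0.0469, 0.0955]
eef_rot: [0.707, 0.707, 0.0, 0.0]
contact_force: [0.3, -1.0, 0.0]
opening: 0.503
finger_force: 25.0
```

Request:
{"name": "jog_arm", "arguments": {
  "ticks": {"jaw":[0.45, 0.45, 0.45, 0.45, 0.45], "dx":[0, 0, 0, 0, 0], "dy":[0, 0, 0, 0, 0], "dz":[0.005, 0.0088, 0.0106, 0.0106, 0.0106], "rx":[0, 0, 0, 0, 0], "ry":[0, 0, 0, 0, 0], "rz":[0, 0, 0, 0, 0]}
}}

```text
clock: 13.55
tool_pos: [0.5757, 0.0468, 0.0867]
eef_rot: [0.707, 0.707, -0.0, -0.0]
contact_force: [-0.6, -0.2, -1.4]
opening: 0.507
finger_force: 25.0
```

In the tool's units: -0.12 m / 0.8 = -0.15, -0.1 m / 0.8 = -0.125.

Request:
{"name": "jog_arm", "arguments": {
  "ticks": {"jaw":[0.45, 0.45, 0.45, 0.75, 0.75, 0.75, 1, 1, 1, 1], "dx":[0, 0, 0, 0, 0, 0, 0, 0, 0, 0], "dy":[0, 0, 0, 0, 0, 0, 0, 0, 0, 0], "dz":[0.0013, 0.0016, 0.0016, 0.0016, 0.0016, 0.0016, -0.025, -0.075, -0.125, -0.15], "rx":[0, 0, 0, 0, 0, 0, 0, 0, 0, 0], "ry":[0, 0, 0, 0, 0, 0, 0, 0, 0, 0], "rz":[0, 0, 0, 0, 0, 0, 0, 0, 0, 0]}
}}

```text
clock: 14.55
tool_pos: [0.5771, 0.0471, 0.21]
eef_rot: [0.707, 0.707, 0.002, 0.001]
contact_force: [0.5, -0.2, 0.1]
opening: 1.002
finger_force: 0.0
```

Request:
{"name": "jog_arm", "arguments": {
  "ticks": {"jaw":[1, 1, 1, 1, 1, 1, 1, 1, 1, 1], "dx":[0, 0, -0.0063, -0.0125, -0.0225, -0.0225, -0.0225, -0.0225, -0.0225, -0.0225], "dy":[-0.0125, -0.0375, -0.0625, -0.0875, -0.1125, -0.1375, -0.1563, -0.165, -0.165, -0.165], "dz":[0, 0, 0, 0, 0, 0, 0, 0, 0, 0], "rx":[0, 0, 0, 0, 0, 0, 0, 0, 0, 0], "ry":[0, 0, 0, 0, 0, 0, 0, 0, 0, 0], "rz":[-0.0891, -0.1783, -0.2674, -0.3565, -0.4456, -0.5348, -0.6239, -0.713, -0.8047, -0.8047]}
}}

```text
clock: 15.55
tool_pos: [0.4435, 0.0286, 0.2067]
eef_rot: [0.153, 0.988, 0.0, -0.0]
contact_force: [0.3, -0.1, 0.4]
opening: 0.999
finger_force: 0.0
```

Request:
{"name": "jog_arm", "arguments": {
  "ticks": {"jaw":[1, 1, 1, 1], "dx":[0, 0, 0, 0], "dy":[0, 0, 0, 0], "dz":[0, 0, 0, 0], "rx":[0, 0, 0, 0], "ry":[0, 0, 0, 0], "rz":[0, 0, 0, 0]}
}}

```text
clock: 15.95
tool_pos: [0.4438, 0.0289, 0.2067]
eef_rot: [0.153, 0.988, -0.0, 0.0]
contact_force: [0.6, 0.5, 0.1]
opening: 1.001
finger_force: 0.0
```

Run:
```python
from h import *
s=get_state();print(s["tool_pos"].round(4),s["eef_rot"].round(4),s["q"].round(2)); M=R.from_quat(s["eef_rot"]).as_matrix();print("tool y deg",np.degrees(np.arctan2(M[1,1],M[0,1])))
c,p,d=shot("wrist","w_c");C=cloud(c,d)
find(C,p,.4435,.0285,.04,.027,.034,100,"cap top")
find(C,p,.4435,.0285,.04,.005,.04,120,"cap")
c,p,d=shot("scene","s_w3");C=cloud(c,d);find(C,p,.576,.0467,.03,.086,.099,80,"washer(scene)")
c,p,d=shot("side");C=cloud(c,d);find(C,p,.576,.0467,.03,.086,.096,80,"washer(side)")
```

```text
[0.4438 0.0289 0.2067] [ 1.531e-01  9.882e-01 -1.000e-04  1.000e-04] [ 0.2   0.56 -0.56  2.11  0.52  0.61  0.53]
tool y deg 72.38303042526137
cap top 449 med [0.4415 0.0179 0.0297] rect [442.6  28.9] [45. 44.] 72.6 circ [443.   28.7] 30.3
cap 1595 med [0.4421 0.0284 0.0132] rect [442.9  28.7] [45.  44.6] 72.1 circ [442.4  28.6] 30.6
washer(scene) 263 med [0.5813 0.0514 0.0911] rect [578.3  49.2] [44.1 44.9] 71.4 circ [578.   47.9] 23.4
washer(side) 130 med [0.5721 0.0426 0.0919] rect [574.1  45.9] [43.5 44.8] 78.3 circ [575.7  47.1] 24.0
```

In the tool's units: 0.202 m / 0.8 = 0.2525, 0.0007 m / 0.8 = 0.0009.

Request:
{"name": "jog_arm", "arguments": {
  "ticks": {"jaw":[1, 1, 1, 1, 1, 1, 1, 1, 1], "dx":[0.0009, 0.0009, 0.0009, 0.0009, 0.0009, 0.0009, 0.0009, 0.0009, 0.0009], "dy":[0, 0, 0, 0, 0, 0, 0, 0, 0], "dz":[0.0625, 0.125, 0.1875, 0.225, 0.2438, 0.2525, 0.2525, 0.2525, 0.2525], "rx":[0, 0, 0, 0, 0, 0, 0, 0, 0], "ry":[0, 0, 0, 0, 0, 0, 0, 0, 0], "rz":[0, 0, 0, 0, 0, 0, 0, 0, 0]},
  "grip_n": 30
}}

```text
clock: 17.0
tool_pos: [0.443, 0.029, 0.0047]
eef_rot: [0.153, 0.988, 0.0, -0.0]
contact_force: [0.2, -0.1, -0.2]
opening: 1.002
finger_force: 0.0
```

Request:
{"name": "jog_arm", "arguments": {
  "ticks": {"jaw":[0.4, 0.4, 0.4, 0.4, 0.4, 0.4], "dx":[0, 0, 0, 0, 0, 0], "dy":[0, 0, 0, 0, 0, 0], "dz":[0, 0, 0, 0, 0, 0], "rx":[0, 0, 0, 0, 0, 0], "ry":[0, 0, 0, 0, 0, 0], "rz":[0, 0, 0, 0, 0, 0]}
}}

```text
clock: 17.6
tool_pos: [0.4431, 0.0291, 0.0048]
eef_rot: [0.153, 0.988, 0.0, 0.0]
contact_force: [0.5, -0.7, 2.1]
opening: 0.494
finger_force: 30.0
```

```bash
python3 -c "
from plant import *;print(get_state()['tool_pos'])"
```

```text
[0.44310705 0.02905791 0.00480661]
```

In the tool's units: -0.16 m / 0.8 = -0.2, -0.14 m / 0.8 = -0.175, 0.94 rad / 1.5708 = 0.5984.

Request:
{"name": "jog_arm", "arguments": {
  "ticks": {"jaw":[0.4, 0.4, 0.4, 0.4, 0.4, 0.4, 0.4, 0.4, 0.4, 0.4], "dx":[0, 0, 0, 0, 0, 0, 0, 0, 0, 0], "dy":[0, 0, 0, 0, 0, 0, 0, 0, 0, 0], "dz":[-0.0375, -0.0875, -0.1375, -0.175, -0.2, -0.2, -0.2, -0.2, -0.2, -0.2], "rx":[0, 0, 0, 0, 0, 0, 0, 0, 0, 0], "ry":[0, 0, 0, 0, 0, 0, 0, 0, 0, 0], "rz":[0, 0, 0.0637, 0.1528, 0.2419, 0.331, 0.4202, 0.5093, 0.5984, 0.5984]}
}}

```text
clock: 18.6
tool_pos: [0.4427, 0.0289, 0.1647]
eef_rot: [0.584, 0.812, -0.0, 0.0]
contact_force: [-1.0, -0.5, -0.8]
opening: 0.496
finger_force: 30.0
```

Request:
{"name": "jog_arm", "arguments": {
  "ticks": {"jaw":[0.4, 0.4, 0.4, 0.4, 0.4, 0.4, 0.4, 0.4], "dx":[0, 0, 0, 0, 0, 0, 0, 0], "dy":[0, 0, 0, 0, 0, 0, 0, 0], "dz":[0, 0, 0, 0, 0, 0, 0, 0], "rx":[0, 0, 0, 0, 0, 0, 0, 0], "ry":[0, 0, 0, 0, 0, 0, 0, 0], "rz":[0.0891, 0.1783, 0.2674, 0.3565, 0.4456, 0.5348, 0.5908, 0.5908]}
}}

```text
clock: 19.4
tool_pos: [0.4427, 0.0291, 0.1646]
eef_rot: [0.885, 0.466, -0.0, -0.0]
contact_force: [-0.7, -0.7, -1.0]
opening: 0.497
finger_force: 30.0
```

Run:
```python
from h import *
s=get_state();print(s["tool_pos"].round(4),s["q"].round(2)); M=R.from_quat(s["eef_rot"]).as_matrix();print("tool y deg",np.degrees(np.arctan2(M[1,1],M[0,1])))
print("to spindle, tool axes",totool(np.r_[.5757,.0468,s["tool_pos"][2]]-s["tool_pos"]).round(4))
```

```text
[0.4427 0.0291 0.1646] [-0.08  0.6  -0.14  2.17  0.21  0.39 -0.99]
tool y deg -34.431732027815684
to spindle, tool axes [ 0.0898  0.0997 -0.0001]
```

In the tool's units: 0.0997 m / 0.8 = 0.1246, 0.095 m / 0.8 = 0.1188.

Request:
{"name": "jog_arm", "arguments": {
  "ticks": {"jaw":[0.4, 0.4, 0.4, 0.4, 0.4, 0.4, 0.4, 0.4, 0.4, 0.4], "dx":[0.0313, 0.0625, 0.09, 0.1063, 0.112, 0.112, 0.112, 0.112, 0.112, 0.112], "dy":[0.035, 0.07, 0.1, 0.1188, 0.1246, 0.1246, 0.1246, 0.1246, 0.1246, 0.1246], "dz":[0, 0, 0, 0, 0, 0, 0, 0, 0, 0], "rx":[0, 0, 0, 0, 0, 0, 0, 0, 0, 0], "ry":[0, 0, 0, 0, 0, 0, 0, 0, 0, 0], "rz":[0, 0, 0, 0, 0, 0, 0, 0, 0, 0]}
}}

```text
clock: 20.4
tool_pos: [0.5755, 0.0461, 0.1649]
eef_rot: [0.885, 0.465, -0.0, 0.0]
contact_force: [-0.3, -0.5, -1.6]
opening: 0.495
finger_force: 30.0
```

Run:
```python
from h import *
s=get_state();print(s["tool_pos"].round(4)); M=R.from_quat(s["eef_rot"]).as_matrix();print("tool y deg",np.degrees(np.arctan2(M[1,1],M[0,1])))
c,p,d=shot("wrist","w_c2");C=cloud(c,d);np.savez("pics/w_c2.npz",p=p,d=d,**c)
find(C,p,.576,.0467,.035,.186,.196,100,"cap top")
find(C,p,.576,.0467,.03,.168,.178,100,"cap web")
c,p,d=shot("scene");C=cloud(c,d);find(C,p,.576,.0467,.035,.184,.2,100,"captop(scene)"); find(C,p,.576,.0467,.03,.086,.096,80,"washer(scene)")
```

```text
[0.5755 0.0461 0.1649]
tool y deg -34.58450378125125
cap top 1709 med [0.578  0.052  0.1895] rect [575.6  45.9] [44.5 45.3] 55.2 circ [575.4  45.6] 30.8
cap web 4435 med [0.5811 0.0527 0.1727] rect [576.   50.4] [36.3 47.5] 55.1 circ [579.4  51.7] 26.2
captop(scene) 103 med [0.5862 0.0498 0.1898] rect [578.3  47.7] [42.7 48. ] 55.7 circ [579.4  47.6] 29.1
washer(scene) 267 med [0.5809 0.0518 0.0908] rect [578.2  48.3] [44.7 44.6] 76.3 circ [577.7  48.6] 23.9
```

View pics/w_c2.png

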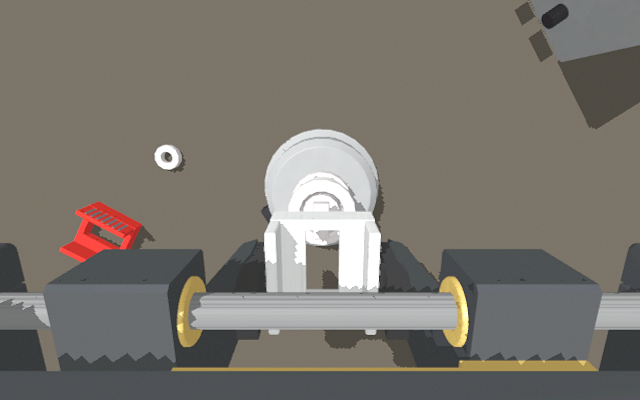

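The wrist picture shows the cap held level at (322,255), with the slot in line with the tee at (322,207). Going down gently.

In the tool's units: 0.06 m / 0.8 = 0.075, 0.057 m / 0.8 = 0.0713.

Request:
{"name": "jog_arm", "arguments": {
  "ticks": {"jaw":[0.4, 0.4, 0.4, 0.4, 0.4, 0.4, 0.4, 0.4, 0.4], "dx":[0.0008, 0.0008, 0.0008, 0.0008, 0.0008, 0.0008, 0.0008, 0.0008, 0.0008], "dy":[0, 0, 0, 0, 0, 0, 0, 0, 0], "dz":[0.0188, 0.0375, 0.05, 0.0588, 0.0638, 0.0675, 0.0713, 0.075, 0.075], "rx":[0, 0, 0, 0, 0, 0, 0, 0, 0], "ry":[0, 0, 0, 0, 0, 0, 0, 0, 0], "rz":[0, 0, 0, 0, 0, 0, 0, 0, 0]}
}}

```text
clock: 21.4
tool_pos: [0.5762, 0.0467, 0.1046]
eef_rot: [0.885, 0.465, -0.0, -0.0]
contact_force: [-1.0, 0.1, -0.4]
opening: 0.498
finger_force: 30.0
```

Request:
{"name": "jog_arm", "arguments": {
  "ticks": {"jaw":[0.4, 0.4, 0.4, 0.4, 0.4, 0.4], "dx":[0, 0, 0, 0, 0, 0], "dy":[0, 0, 0, 0, 0, 0], "dz":[0.0025, 0.005, 0.0075, 0.01, 0.01, 0.01], "rx":[0, 0, 0, 0, 0, 0], "ry":[0, 0, 0, 0, 0, 0], "rz":[0, 0, 0, 0, 0, 0]}
}}

```text
clock: 22.0
tool_pos: [0.5764, 0.0467, 0.0968]
eef_rot: [0.885, 0.465, 0.0, -0.0]
contact_force: [-0.4, -0.4, -0.9]
opening: 0.495
finger_force: 30.0
```

In the tool's units: 0.002 m / 0.8 = 0.0025, 0.001 m / 0.8 = 0.0013.

Request:
{"name": "jog_arm", "arguments": {
  "ticks": {"jaw":[0.4, 0.4, 0.4, 0.4], "dx":[0, 0, 0, 0], "dy":[0, 0, 0, 0], "dz":[0.0013, 0.0025, 0.0025, 0.0025], "rx":[0, 0, 0, 0], "ry":[0, 0, 0, 0], "rz":[0, 0, 0, 0]}
}}

```text
clock: 22.4
tool_pos: [0.5764, 0.0467, 0.0949]
eef_rot: [0.885, 0.465, 0.0, 0.0]
contact_force: [-0.1, 1.1, 2.4]
opening: 0.494
finger_force: 30.0
```

Request:
{"name": "jog_arm", "arguments": {
  "ticks": {"jaw":[0.4, 0.4, 0.4, 0.4, 0.4], "dx":[0, 0, 0, 0, 0], "dy":[0, 0, 0, 0, 0], "dz":[0.0013, 0.0025, 0.0038, 0.0038, 0.0038], "rx":[0, 0, 0, 0, 0], "ry":[0, 0, 0, 0, 0], "rz":[0, 0, 0, 0, 0]}
}}

```text
clock: 22.9
tool_pos: [0.5765, 0.0467, 0.0921]
eef_rot: [0.885, 0.465, 0.0, 0.0]
contact_force: [-1.9, -0.4, 7.0]
opening: 0.496
finger_force: 30.0
```

In the tool's units: 0.0016 m / 0.8 = 0.002, 0.001 m / 0.8 = 0.0013.

Request:
{"name": "jog_arm", "arguments": {
  "ticks": {"jaw":[0.4, 0.4, 0.4, 0.4, 0.4], "dx":[0, 0, 0, 0, 0], "dy":[0, 0, 0, 0, 0], "dz":[0.0013, 0.002, 0.002, 0.002, 0.002], "rx":[0, 0, 0, 0, 0], "ry":[0, 0, 0, 0, 0], "rz":[0, 0, 0, 0, 0]}
}}

```text
clock: 23.4
tool_pos: [0.5765, 0.0467, 0.0908]
eef_rot: [0.885, 0.465, 0.0, 0.0]
contact_force: [-1.9, -0.3, 7.8]
opening: 0.495
finger_force: 30.0
```

Run:
```python
from h import *
F=[]
for n in("side","scene","side","scene"):
    c,p,d=shot(n);C=cloud(c,d);F.append(get_state()["contact_force"])
    m=(np.hypot(C[...,0]-.576,C[...,1]-.047)<.026)&(C[...,2]>.08)&(C[...,2]<.096)&(p.min(2)>60);P=C[m];print(n,len(P),np.percentile(P[:,2],[5,50,95]).round(4))
    m=(np.hypot(C[...,0]-.576,C[...,1]-.047)<.036)&(C[...,2]>.106)&(C[...,2]<.13)&(p.min(2)>120);P=C[m];print(n,len(P),np.percentile(P[:,2],[50,80,90,95]).round(4))
print(np.mean(F,0))
```

```text
side 74 [0.0816 0.0891 0.0953]
side 69 [0.1113 0.1161 0.1169 0.1178]
scene 110 [0.0816 0.0894 0.0947]
scene 152 [0.1128 0.1162 0.1171 0.1184]
side 77 [0.0812 0.0899 0.0953]
side 69 [0.111  0.1161 0.1173 0.1182]
scene 102 [0.082  0.0892 0.095 ]
scene 147 [0.1121 0.1165 0.1176 0.1183]
[-1.89202954 -0.30205391  8.24412176]
```

In the tool's units: 0.0006 m / 0.8 = 0.0008, -0.4 rad / 1.5708 = -0.2546.

Request:
{"name": "jog_arm", "arguments": {
  "ticks": {"jaw":[0.4, 0.4, 0.4, 0.4, 0.4, 0.4, 0.4], "dx":[0, 0, 0, 0, 0, 0, 0], "dy":[0, 0, 0, 0, 0, 0, 0], "dz":[0.0008, 0.0008, 0.0008, 0.0008, 0.0008, 0.0008, 0.0008], "rx":[0, 0, 0, 0, 0, 0, 0], "ry":[0, 0, 0, 0, 0, 0, 0], "rz":[0, 0, -0.0637, -0.1273, -0.191, -0.2546, -0.2546]}
}}

```text
clock: 24.3
tool_pos: [0.5777, 0.0471, 0.0905]
eef_rot: [0.775, 0.632, 0.002, 0.001]
contact_force: [-0.2, 0.3, 8.6]
opening: 0.497
finger_force: 30.0
```

```bash
python3 -c "
from plant import *;s=get_state();print(s['tool_pos'],s['moment'])"
```

```text
[0.57769282 0.04707453 0.09053124] [0.00456106 0.18645154 0.10690907]
```

In the tool's units: -1.17 rad / 1.5708 = -0.7448.

Request:
{"name": "jog_arm", "arguments": {
  "ticks": {"jaw":[0.4, 0.4, 0.4, 0.4, 0.4, 0.4, 0.4, 0.4, 0.4, 0.4], "dx":[0, 0, 0, 0, 0, 0, 0, 0, 0, 0], "dy":[0, 0, 0, 0, 0, 0, 0, 0, 0, 0], "dz":[0, 0, 0, 0, 0, 0, 0, 0, 0, 0], "rx":[0, 0, 0, 0, 0, 0, 0, 0, 0, 0], "ry":[0, 0, 0, 0, 0, 0, 0, 0, 0, 0], "rz":[-0.0637, -0.1464, -0.2292, -0.3119, -0.3947, -0.4775, -0.5602, -0.643, -0.7003, -0.7448]}
}}

```text
clock: 25.3
tool_pos: [0.5778, 0.0474, 0.0906]
eef_rot: [0.296, 0.955, 0.001, 0.001]
contact_force: [0.8, 0.7, 8.8]
opening: 0.495
finger_force: 30.0
```

Request:
{"name": "jog_arm", "arguments": {
  "ticks": {"jaw":[0.4, 0.4, 0.4], "dx":[0, 0, 0], "dy":[0, 0, 0], "dz":[0, 0, 0], "rx":[0, 0, 0], "ry":[0, 0, 0], "rz":[0, 0, 0]}
}}

```text
clock: 25.6
tool_pos: [0.5778, 0.0475, 0.0906]
eef_rot: [0.298, 0.955, 0.001, 0.001]
contact_force: [0.1, 0.3, 8.1]
opening: 0.494
finger_force: 30.0
```

Run:
```python
from h import *
s=get_state();print(s["tool_pos"].round(4),s["moment"].round(2)); M=R.from_quat(s["eef_rot"]).as_matrix();print("tool y deg",np.degrees(np.arctan2(M[1,1],M[0,1])))
c,p,d=shot("wrist");C=cloud(c,d)
find(C,p,.576,.0467,.035,.112,.121,100,"cap top")
find(C,p,.576,.0467,.02,.104,.111,100,"tee")
```

```text
[0.5778 0.0475 0.0906] [0.07 0.06 0.09]
tool y deg 55.36709110034558
cap top 1679 med [0.5706 0.0444 0.1153] rect [577.  47.] [45.2 44.5] 55.4 circ [577.   47.2] 30.6
tee 1629 med [0.574  0.0472 0.1085] rect [575.7  48. ] [35.5 20. ] 55.4 circ [575.4  47.6] 19.7
```

The rows are not in the units I measure in: shifts go in shares of 0.8 m and turns go in shares of pi/2 rad. I convert before sending: -0.0014 m / 0.8 = -0.0018, -0.0007 m / 0.8 = -0.0009.

Request:
{"name": "jog_arm", "arguments": {
  "ticks": {"jaw":[0.4, 0.4, 0.4, 0.7, 0.75, 0.75, 0.75, 0.75], "dx":[0, 0, 0, 0, 0, 0, 0, 0], "dy":[0, 0, 0, 0, 0, 0, 0, 0], "dz":[-0.0009, -0.0018, -0.0018, -0.0018, -0.0018, -0.0018, -0.0018, -0.0018], "rx":[0, 0, 0, 0, 0, 0, 0, 0], "ry":[0, 0, 0, 0, 0, 0, 0, 0], "rz":[0, 0, 0, 0, 0, 0, 0, 0]}
}}

```text
clock: 26.45
tool_pos: [0.5762, 0.0466, 0.0907]
eef_rot: [0.298, 0.955, -0.0, -0.0]
contact_force: [-0.4, -0.1, 0.3]
opening: 0.751
finger_force: 0.0
```

Request:
{"name": "jog_arm", "arguments": {
  "ticks": {"jaw":[0.75, 0.9, 1, 1, 1, 1, 1, 1, 1], "dx":[0, 0, 0, 0, 0, 0, 0, 0, 0], "dy":[0, 0, 0, 0, 0, 0, 0, 0, 0], "dz":[-0.025, -0.0625, -0.1125, -0.15, -0.15, -0.15, -0.15, -0.15, -0.15], "rx":[0, 0, 0, 0, 0, 0, 0, 0, 0], "ry":[0, 0, 0, 0, 0, 0, 0, 0, 0], "rz":[0, 0, 0, 0, 0, 0, 0, 0, 0]}
}}

```text
clock: 27.35
tool_pos: [0.5758, 0.0465, 0.2098]
eef_rot: [0.298, 0.955, -0.0, -0.001]
contact_force: [-0.7, 0.6, -0.2]
opening: 1.001
finger_force: 0.0
```

Run:
```python
from h import *
print(get_state()["tool_pos"].round(4))
c,p,d=shot("wrist","w_end");C=cloud(c,d)
find(C,p,.576,.0467,.035,.114,.123,100,"cap top")
m=(np.hypot(C[...,0]-.576,C[...,1]-.0467)<.035)&(C[...,2]>.114)&(C[...,2]<.123);P=C[m];print("plane",np.linalg.lstsq(np.c_[P[:,:2]-P[:,:2].mean(0),np.ones(len(P))],P[:,2],rcond=None)[0])
m=(np.hypot(C[...,0]-.576,C[...,1]-.0467)<.035)&(C[...,2]>.095)&(C[...,2]<.104);print("web",np.median(C[m],0))
```

```text
[0.5758 0.0465 0.2098]
cap top 785 med [0.5767 0.0507 0.1177] rect [577.5  47.1] [45.  44.1] 55.7 circ [577.6  47.1] 30.7
plane [ 0.00176114 -0.00426617  0.11755495]
web [0.57715706 0.04834422 0.10082999]
```

View pics/w_end.png

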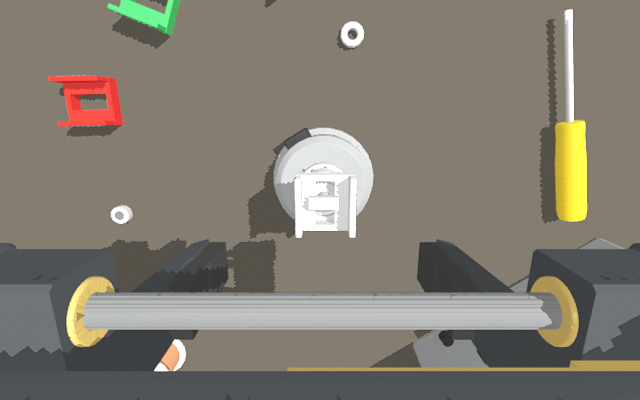

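The wrist picture shows the cap at (325,205), level, with the tee lying crosswise over the slot. The cap top is at 0.118 m, so the bearing is about 4 mm down. Bystanders are in place.

```bash
python3 -c "
from plant import *;print(finish_job())"
```

```text
the job is handed in; nothing more can be done
None
```

The sleeve and washer are on the spindle and the cap is locked crosswise under the tee, level, with the bearing about 4 mm down. I handed the job in at about 27 s, but `finish_job()` gave no verdict; the tee's direction came from the cameras, not from feeling for it, and the wrist force read at most about 9 N.

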